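Clear the jammed hub chute and clip the hubs into the rack

TASK

The hub chute has jammed: the black hub is too wide to pass between the yellow gate posts. First lift it out and drop it in the yellow tub, so that the silver hubs behind it roll down to the end stop; then press every silver hub, from the chute and the strays lying on the bench, down into a clip of its own on the rack, fully home, so that the orange sprung jaw snaps shut over it. Leave the tape measure and the green tin where they are.

Things in the scene. Friction and masses are not known exactly. Their poses are not given: they have to be found in the camera images.
- chute: fixed feed chute: rail 36 mm wide, 336 mm long, on blue legs, falling 12 deg to its own -y. Hubs lie across it (axis along chute x), barrel on the rail, flanges straddling it, and roll freely to the end stop (lead hub's centre then x 0, y -167, z 63 mm in chute frame). Ends stand free to be gripped end to end from above; queued hubs touch (36 mm pitch). Origin on the bench under it.
- wide_hub: the jammed hub: black spool, 64 mm long, flanges 36 mm diameter, 12 mm thick, barrel 16 mm; 0.12 kg. Origin at its centre, x axis along it. Lies on the rail about 106 mm up (chute frame y 30 mm) against two yellow gate posts 57 mm apart, whose faces are 18 mm downhill of its centre (y 12 mm); they are 8 mm thick, 10 mm along the chute, 115 mm tall.
- hub0: silver aluminium hub shell, a spool 50 mm long: barrel 16 mm diameter, 40 mm long between two flat flanges, 36 mm diameter, 5 mm thick; about 0.12 kg. Origin at its centre on the axis; own x axis along the spool (it may have rolled about it). Starts on the chute in the queue behind the black hub.
- hub1: silver aluminium hub shell, a spool 50 mm long: barrel 16 mm diameter, 40 mm long between two flat flanges, 36 mm diameter, 5 mm thick; about 0.12 kg. Origin at its centre on the axis; own x axis along the spool (it may have rolled about it). Starts on the chute in the queue behind the black hub.
- hub2: silver aluminium hub shell, a spool 50 mm long: barrel 16 mm diameter, 40 mm long between two flat flanges, 36 mm diameter, 5 mm thick; about 0.12 kg. Origin at its centre on the axis; own x axis along the spool (it may have rolled about it). Starts on the chute in the queue behind the black hub.
- hub3: silver aluminium hub shell, a spool 50 mm long: barrel 16 mm diameter, 40 mm long between two flat flanges, 36 mm diameter, 5 mm thick; about 0.12 kg. Origin at its centre on the axis; own x axis along the spool (it may have rolled about it). A stray that fell off the chute: lies on the bench on its flanges (centre 18 mm up). One to three of hub3 to hub5 are present.
- hub4: silver aluminium hub shell, a spool 50 mm long: barrel 16 mm diameter, 40 mm long between two flat flanges, 36 mm diameter, 5 mm thick; about 0.12 kg. Origin at its centre on the axis; own x axis along the spool (it may have rolled about it). A stray that fell off the chute: lies on the bench on its flanges (centre 18 mm up). One to three of hub3 to hub5 are present.
- hub5: silver aluminium hub shell, a spool 50 mm long: barrel 16 mm diameter, 40 mm long between two flat flanges, 36 mm diameter, 5 mm thick; about 0.12 kg. Origin at its centre on the axis; own x axis along the spool (it may have rolled about it). A stray that fell off the chute: lies on the bench on its flanges (centre 18 mm up). One to three of hub3 to hub5 are present.
- tub: loose round yellow tub for rejects, open on top, 119 mm diameter at the rim, about 100 mm inside, 57 mm tall, floor 4 mm thick. Origin at the centre of its underside.
- rack: fixed rack: wooden base 60 x 336 x 12 mm, six grey fork clips in a row along its own y, 56 mm apart. A hub goes in from above, its axis along the rack's x. Each clip is 26 mm wide in x (fits between a hub's flanges), 87 mm tall, with a fixed prong on the +y side of the seat and an orange sprung jaw on the -y side. Origin under the middle of the base.
- seat0 (a point): centre of a hub that sits fully home in clip 0 (60 mm above the bench, rack frame: x 0, y -140 mm). The hub's barrel must be pushed straight down past the jaw, which takes about 5 to 12 N; a hub merely laid on top stays 13 mm or more too high.
- seat1 (a point): centre of a hub that sits fully home in clip 1 (60 mm above the bench, rack frame: x 0, y -84 mm). The hub's barrel must be pushed straight down past the jaw, which takes about 5 to 12 N; a hub merely laid on top stays 13 mm or more too high.
- seat2 (a point): centre of a hub that sits fully home in clip 2 (60 mm above the bench, rack frame: x 0, y -28 mm). The hub's barrel must be pushed straight down past the jaw, which takes about 5 to 12 N; a hub merely laid on top stays 13 mm or more too high.
- seat3 (a point): centre of a hub that sits fully home in clip 3 (60 mm above the bench, rack frame: x 0, y 28 mm). The hub's barrel must be pushed straight down past the jaw, which takes about 5 to 12 N; a hub merely laid on top stays 13 mm or more too high.
- seat4 (a point): centre of a hub that sits fully home in clip 4 (60 mm above the bench, rack frame: x 0, y 84 mm). The hub's barrel must be pushed straight down past the jaw, which takes about 5 to 12 N; a hub merely laid on top stays 13 mm or more too high.
- seat5 (a point): centre of a hub that sits fully home in clip 5 (60 mm above the bench, rack frame: x 0, y 140 mm). The hub's barrel must be pushed straight down past the jaw, which takes about 5 to 12 N; a hub merely laid on top stays 13 mm or more too high.
- jaw0 (a joint): opening angle of the orange sprung jaw of clip 0, rad: 0 shut; the barrel pushes it to about 0.15 in passing and it springs back to 0 over a seated hub.
- jaw1 (a joint): opening angle of the orange sprung jaw of clip 1, rad: 0 shut; the barrel pushes it to about 0.15 in passing and it springs back to 0 over a seated hub.
- jaw2 (a joint): opening angle of the orange sprung jaw of clip 2, rad: 0 shut; the barrel pushes it to about 0.15 in passing and it springs back to 0 over a seated hub.
- jaw3 (a joint): opening angle of the orange sprung jaw of clip 3, rad: 0 shut; the barrel pushes it to about 0.15 in passing and it springs back to 0 over a seated hub.
- jaw4 (a joint): opening angle of the orange sprung jaw of clip 4, rad: 0 shut; the barrel pushes it to about 0.15 in passing and it springs back to 0 over a seated hub.
- jaw5 (a joint): opening angle of the orange sprung jaw of clip 5, rad: 0 shut; the barrel pushes it to about 0.15 in passing and it springs back to 0 over a seated hub.
- tape: bystander: yellow tape measure, 66 x 88 x 38 mm; origin at the centre of its underside.
- tin: bystander: green patch tin, 52 x 90 x 23 mm; origin at the centre of its underside.
There are look-alikes about, which are no part of the job. What is shaped like the wide_hub but red is not meant.

How it is judged:
By the outcome, as a careful person would: the job done as asked, in the order asked, and still so for the second after the job is handed in, with the robot touching nothing.
Of hub3, hub4, hub5 only 1 to 3 are there at a start; the rules pass over those that are not, and their reading is None.
At some moment in a run one of tub, hub3, hub4, hub5 may be knocked a few centimetres aside while the robot is not near it.
It also fails if it takes over 210 s, if anything falls off the work surface, if the arm or the gripper's body presses on something with over 40 N, if the wrist force passes 120 N, or if a joint passes its speed limit or range.

ROBOT

A 6-joint arm with a two-finger parallel gripper is mounted at the origin on a cart in front of the work surface, level with it; the furniture and walls round the work are solid. World frame = base frame: x ahead of the robot, y to its left, z up, the work surface at z = 0. Lengths are in mm, angles in rad, forces in N, time in s.
With the tool pointing down it reaches from about 350 to 725 mm from the base axis. Payload 6 kg.
Tool frame: the origin (TCP) lies at the very end of the fingers, on their centre line; the grasp point (between the pads) lies 19 mm behind it; z points along the fingers, y is the line along which they close (so a half turn about z gives the same grasp; the last joint's range is limited). The gripper opens to 85 mm and grips with 20 to 120 N. Pads are 22 mm wide; open, the fingers measure 114 mm over their backs; the gripper's body (76 mm by 85 mm) begins 54 mm behind the grasp point. The pads swing forward as they close: fully open they stand 13 mm farther back than shut.
Start: joints at [1.626, 0.04, 0.085, 0, -1.615, -0.334], TCP at [165.095, 576.816, 231.261] pointing down, gripper open.
Joint ranges: [-2.56, 2.56], [-1.29, 2.01], [-1.08, 1.49], [-3.29, 1.98], [-2.81, -0.18], [-2.99, 2.99]. Speed limits (rad/s): [2.57, 2.57, 3.01, 3.14, 3.14, 3.14].

INTERFACE

Orientations are given as a rotation vector (axis times angle).
In Python, from plant import bot gives the robot as it stands.
- The arm moves only by the tool step_arm, never from a script. Its argument "series" is one flat list of numbers, 7 for each row, row after row: the shift along the tool's x, y, z each as a share of 0.6 m, from -1 to 1, then the turn, a rotation vector about the tool's x, y, z each as a share of 45 degrees, from -1 to 1, then the finger opening in mm, from 0 to 85.4. In form: [tx, ty, tz, ax, ay, az, grip, tx, ty, tz, ax, ay, az, grip, ...]. A call has 1 to 20 rows; each row is the pose to reach, as a shift and turn from the pose commanded when the call began, along the tool's axes at that moment; what a row does not reach only later rows make up. A row lasts 1/12 s, in which the tool goes at most 41.7 mm and 7.16 degrees, less where a joint would pass 70% of its speed; a pose out of reach is approached as far as the arm can. A call with a number of a shift or a turn outside -1 to 1 is refused whole. A call with a gripper value outside its range is refused whole. The fingers move at their own pace and stop on an object; "squeeze" is the grip in N (left out, the last holds). Time passes only in rows, so rows that repeat a pose let the fingers close. It gives the time, the measured TCP pose, the force, the opening and the grip force at its end, in the units of the state.
- bot.sense(): the state, without advancing time (a new reading comes with each control period).
- bot.get_image(name): name is "scene" or "top"; returns the picture (400x640x3 uint8, red, green, blue); there is no depth.
- bot.camera_model(name): a dict with "fx", "fy", "cx", "cy" (pixels), "dist" ([k1, k2, p1, p2, k3] as OpenCV has them; the pictures are not rectified), "R" (3x3) and "t" (3): a world point X has camera coordinates R X + t. Camera axes: x right, y down, z forward; pixel columns grow to the right and rows downward; lengths in mm; the calibration is good to about 2 mm. A picture is of the moment at which its call begins. camera_model takes no time and is no camera call.
- bot.hand_in(): hands the job in; it is judged then, once.
The state is a dict: "time": time; "joints": joint angles; "joint_velocities": joint speeds; "joint_torque": joint torques, N m; "ee_pos": TCP position; "orientation": TCP orientation; "ft_force": force on the tool from outside, world axes, zero at the start; "torque": the same for the moment, N m; "opening": finger opening in mm; "grasp_force": force on a finger pad.
Only numpy, scipy, OpenCV 4.12 (cv2) and the standard library are available. Lean on these libraries where they do the work, as an engineer would, in place of code of your own. Each camera call takes 0.05 s, during which the arm holds its last target. There are 200 camera calls.

## Working session

There is one attempt and no reset: what is moved stays moved. The work goes in short steps, Python scripts to look and compute and a tool call to move; the robot and the scene stay as the last step left them, time stands still between calls to the robot, and variables do not carry over. Pictures are saved under pics/ and viewed, at most 14 in all, crops included, and the job is handed in when it is done.

Besides the shell and the picture viewer there is one more tool, called after "Call:" as name(argument=value, ...) on one line, values as JSON. step_arm: Moves the arm, as the interface text tells. Its arguments: {"type":"object","properties":{"series":{"type":"array","items":{"type":"number"}},"squeeze":{"type":"number"}},"required":["series"]}

```bash
ls; mkdir -p pics
python3 - <<'E'
from plant import bot
import cv2,numpy as np
np.set_printoptions(precision=4,suppress=True)
for n in("scene","top"):
    cv2.imwrite(f"pics/{n}0.png",cv2.cvtColor(bot.get_image(n),cv2.COLOR_RGB2BGR))
    print(n,bot.camera_model(n))
print(bot.sense())
E
```

```text
pics
scene {'fx': 366.2660493502207, 'fy': 366.2660493502207, 'cx': 316.9056669079602, 'cy': 199.9719135927807, 'dist': array([-0.0192,  0.    ,  0.    ,  0.    ,  0.    ]), 'R': array([[ 0.6396, -0.7686,  0.0102],
       [-0.4211, -0.3615, -0.8319],
       [ 0.6431,  0.5278, -0.5549]]), 't': array([-386.1644,  338.0453,  728.9747])}
top {'fx': 406.1271585902024, 'fy': 406.1271585902024, 'cx': 309.74178640896196, 'cy': 196.91784127959914, 'dist': array([-0.0397,  0.    ,  0.    ,  0.    ,  0.    ]), 'R': array([[-0.0264, -0.9996, -0.0114],
       [-0.9982,  0.027 , -0.0526],
       [ 0.0529,  0.01  , -0.9985]]), 't': array([  39.9033,  596.9671, 1370.4743])}
{'time': 0.1, 'joints': array([ 1.6257,  0.0407,  0.0839, -0.0004, -1.6155, -0.3337]), 'joint_velocities': array([ 0.0008, -0.0006,  0.0042,  0.0007, -0.0018,  0.0014]), 'joint_torque': array([ -0.0052, -36.9342,  34.8284,   6.952 ,  -0.0046,   0.    ]), 'ee_pos': array([164.9701, 576.5749, 230.3983]), 'orientation': array([ 3.1096, -0.4363, -0.0001]), 'ft_force': array([ 0.7696,  0.8181, -1.0904]), 'torque': array([ 0.0026,  0.0004, -0.0129]), 'grasp_force': 0.0, 'opening': 85.59959621806682}
```

View pics/scene0.png

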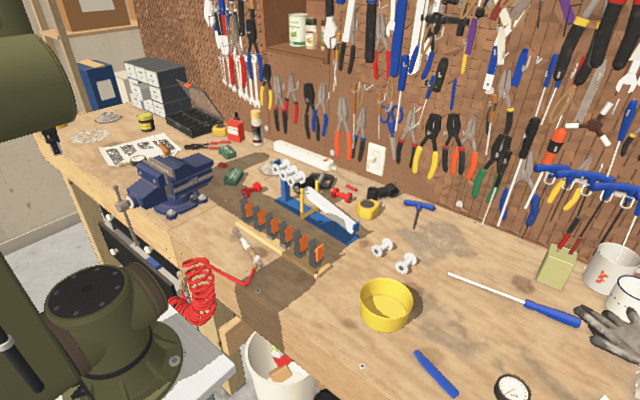

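View pics/top0.png

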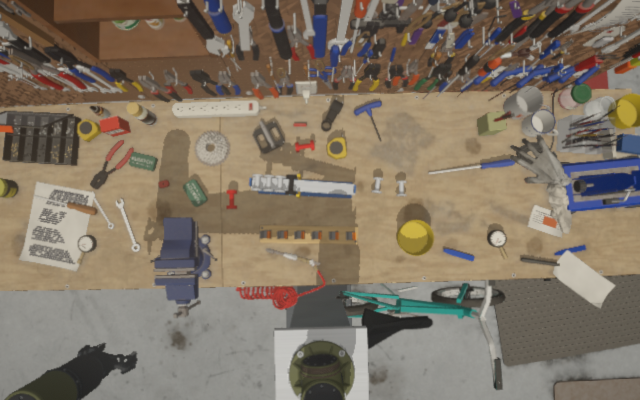

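Bench overview: the chute is at top-view (250–355, 185), the rack at (260–358, 235), the tub at (415, 237) and two strays at (378, 184) and (401, 187). I'll zoom in next.

Run:
```python
import cv2,numpy as np
s=cv2.imread("pics/scene0.png");t=cv2.imread("pics/top0.png")
a=cv2.resize(s[150:280,225:425],None,fx=4,fy=4,interpolation=cv2.INTER_CUBIC);
b=cv2.resize(t[130:270,240:440],None,fx=4,fy=4,interpolation=cv2.INTER_CUBIC)
cv2.imwrite("pics/s1.png",a);cv2.imwrite("pics/t1.png",b)
```

```text
(no output)
```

View pics/s1.png

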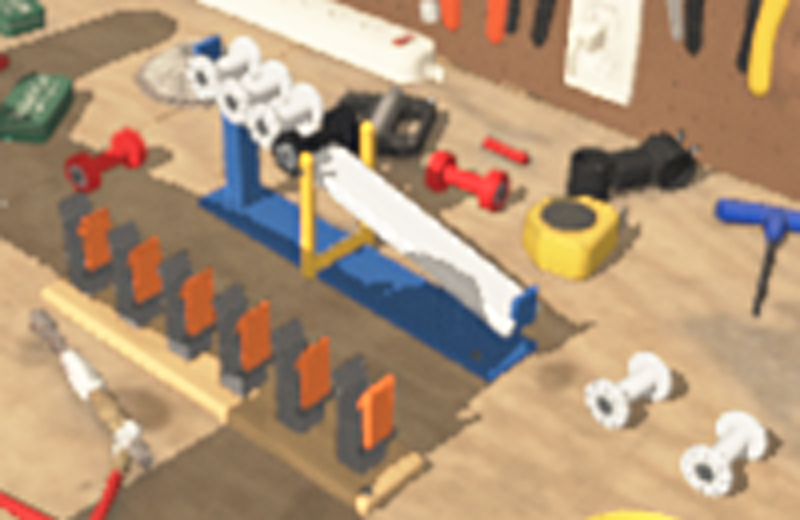

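View pics/t1.png

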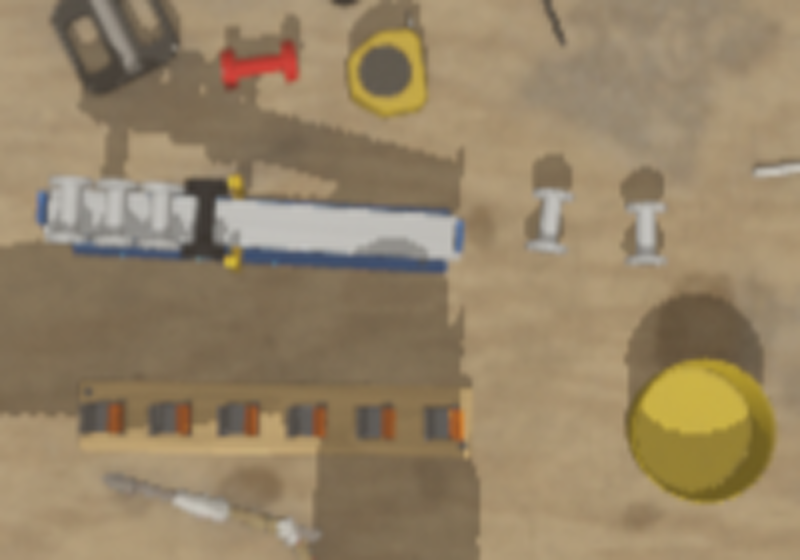

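Zoomed views: three silver hubs queue uphill (+y, left) of the black hub, at top px ~(291, 184), and downhill is -y (right). Two strays lie near (377, 185) and (401, 188). The jaws face -y and the tub is at (415, 237). Next I'll measure positions.

```bash
cat > h.py <<'E'
from plant import bot
import cv2,numpy as np
np.set_printoptions(precision=1,suppress=True)
def cam(n):
    m=bot.camera_model(n);K=np.array([[m['fx'],0,m['cx']],[0,m['fy'],m['cy']],[0,0,1]]);return K,np.array(m['dist']),np.array(m['R']),np.array(m['t'])
CM={n:cam(n) for n in("scene","top")}
def ray(n,p):
    K,d,R,t=CM[n];q=cv2.undistortPoints(np.array([[p]],float),K,d)[0,0]
    v=R.T@np.array([*q,1]);return -R.T@t,v/np.linalg.norm(v)
def plane(n,p,z):
    c,v=ray(n,p);return c+v*(z-c[2])/v[2]
def tri(ps,pt):
    c1,a=ray("scene",ps);c2,b=ray("top",pt)
    s=np.linalg.lstsq(np.c_[a,-b],c2-c1,rcond=None)[0];p,q=c1+a*s[0],c2+b*s[1];return (p+q)/2,np.linalg.norm(p-q)
def proj(n,X):
    K,d,R,t=CM[n];return cv2.projectPoints(np.array([X],float),cv2.Rodrigues(R)[0],t,K,d)[0][0,0]
def blobs(img,lo,hi,roi,amin=8):
    x0,y0,x1,y1=roi;h=cv2.cvtColor(img,cv2.COLOR_RGB2HSV)[y0:y1,x0:x1]
    m=cv2.inRange(h,np.array(lo),np.array(hi));n,l,s,c=cv2.connectedComponentsWithStats(m)
    return [(c[i]+[x0,y0],s[i,4],s[i,:4]+[x0,y0,0,0]) for i in range(1,n) if s[i,4]>=amin]
def img(n): return bot.get_image(n)
def S(u,v): return (225+(u+.5)/4-.5,150+(v+.5)/4-.5)
def T(u,v): return (240+(u+.5)/4-.5,130+(v+.5)/4-.5)
E
python3 - <<'E'
from h import *
s=cv2.cvtColor(cv2.imread("pics/scene0.png"),cv2.COLOR_BGR2RGB);t=cv2.cvtColor(cv2.imread("pics/top0.png"),cv2.COLOR_BGR2RGB)
for n,a,b in[("black",(318,138),(206,217)),("bl near",(288,153),(206,252)),("bl far",(345,120),(206,184)),("postN",(306,155),(233,260)),("postF",(368,124),(236,184)),("stop",(526,298),(458,235)),("stray1",(628,390),(548,220)),("stray2",(725,453),(645,233)),
 ("clip0 top far-right jaw corner",(396,377),(463,410)),("clip5 top left far",(80,197),(84,405)),("clip0grey top left",(340,360),(427,410)),("h0",(286,112),(160,215)),("h2",(225,64),(70,210))]:
    print(n,*tri(S(*a),T(*b)),plane("top",T(*b),18))
print("orange")
for n,im,roi in(("top",t,(255,220,365,250)),("scene",s,(235,195,330,270))):
    for c in sorted(blobs(im,(3,140,60),(15,255,255),roi),key=lambda c:c[0][0]): print(n,*c, plane(n,c[0],87) if n=="top" else "")
print("white strays")
for c in blobs(t,(0,0,130),(179,60,255),(368,172,412,200),4): print(*c,plane("top",c[0],27))
for c in blobs(s,(0,0,170),(179,45,255),(368,235,420,275),4): print(*c,plane("scene",c[0],18))
print("tub")
for c in blobs(t,(20,120,60),(33,255,255),(390,210,440,262),200): print(*c,plane("top",c[2][:2]+c[2][2:]/2-.5,57))
E
```

```text
black [636.8  80.9 107.2] 1.4813467646749419 [644.   86.3  18. ]
bl near [607.6  82.9 106.6] 2.0861343257046467 [614.1  87.   18. ]
bl far [663.8  78.8 111.8] 4.583690529429151 [672.3  85.7  18. ]
postN [600.9  60.1 117.2] 0.4335743305783361 [606.6  64.2  18. ]
postF [662.5  54.6 118.2] 4.656724702821825 [671.6  60.   18. ]
stop [ 620.7 -125.2   65. ] 4.276141104789188 [ 622.8 -128.1   18. ]
stray1 [ 634.4 -206.6   17.1] 2.900966753854452 [ 633.5 -205.3   18. ]
stray2 [ 621.  -289.1   17.7] 3.1168398939800728 [ 620.2 -287.6   18. ]
clip0 top far-right jaw corner [ 477.9 -122.8   84.4] 4.508820398928162 [ 474.  -127.6   18. ]
clip5 top left far [488.1 185.7  82.5] 0.8134595044640625 [486.6 194.   18. ]
clip0grey top left [474.  -88.6  82.7] 9.396193113593629 [474.8 -97.1  18. ]
h0 [639.1 116.5 115.6] 2.516167353781202 [646.8 125.6  18. ]
h2 [643.5 186.  131.5] 2.3805765258563945 [653.3 202.6  18. ]
orange
top [268.4 234.1] 25 [267 231   4   7] [477.4 159.7  87. ]
top [285.4 234.4] 27 [284 231   4   8] [475.1 104.8  87. ]
top [302.2 235.2] 17 [301 232   3   7] [471.2  50.7  87. ]
top [319.9 235.2] 20 [319 232   3   7] [469.8  -6.4  87. ]
top [337.  235.3] 21 [336 232   3   8] [467.8 -61.1  87. ]
top [353.6 235.8] 26 [352 232   4   8] [ 465.  -114.6   87. ]
scene [248.5 209.1] 93 [244 202   9  16] 
scene [261.  216.6] 102 [257 209   9  17] 
scene [274.3 225. ] 106 [270 217   9  17] 
scene [288.4 233.5] 116 [284 225   9  18] 
scene [303.1 242.8] 113 [299 234   9  18] 
scene [319.1 251.9] 120 [314 243  10  19] 
white strays
[377.1 184.6] 120 [371 177  13  17] [ 632.9 -205.7   27. ]
[401.  187.4] 113 [396 180  11  17] [ 621.2 -286.3   27. ]
[382.  246.7] 201 [371 238  22  19] [ 636.8 -207.8   18. ]
[405.8 262.5] 239 [395 253  22  21] [ 623.1 -289.6   18. ]
tub
[415.2 237. ] 1069 [397 219  37  37] [ 454.  -319.8   57. ]
```

Run:
```python
from h import *
s=cv2.imread("pics/scene0.png");t=cv2.imread("pics/top0.png")
a=cv2.resize(t[222:250,254:366],None,fx=7,fy=7,interpolation=cv2.INTER_NEAREST)
b=cv2.resize(s[193:271,235:335],None,fx=4.8,fy=4.8,interpolation=cv2.INTER_CUBIC)
o=np.zeros((a.shape[0]+b.shape[0]+4,a.shape[1],3),np.uint8);o[:a.shape[0]]=a;o[a.shape[0]+4:,:b.shape[1]]=b
cv2.imwrite("pics/rack.png",o);print(o.shape)
for n in CM: print(n,-CM[n][2].T@CM[n][3])
for r in(233,236): print(r,t[r,252:366].tolist().__str__().replace(" ",""))
```

```text
(574, 784, 3)
scene [ -79.4 -559.4  689.6]
top [ 524.5   10.1 1400.4]
233 [[83,109,127],[83,109,128],[93,122,143],[97,127,148],[88,116,135],[82,108,126],[83,108,126],[86,106,120],[79,90,99],[72,78,84],[71,77,82],[74,80,84],[83,88,93],[86,91,97],[77,88,106],[54,81,129],[44,84,147],[41,75,131],[45,72,112],[65,92,114],[74,106,127],[77,110,132],[77,111,133],[77,110,132],[74,102,120],[77,89,99],[74,80,85],[79,84,89],[76,82,87],[84,88,93],[86,92,97],[78,89,107],[54,80,127],[42,79,139],[41,80,141],[51,78,118],[71,102,126],[76,111,133],[77,111,133],[78,112,134],[77,111,133],[78,110,130],[82,96,108],[72,79,85],[70,75,80],[78,84,88],[86,90,95],[88,92,96],[85,91,101],[60,81,124],[42,76,130],[44,87,153],[62,94,135],[90,130,157],[97,140,166],[90,130,155],[96,139,165],[99,143,169],[87,125,149],[80,105,122],[76,87,96],[72,78,83],[79,84,88],[86,91,94],[88,92,97],[86,92,101],[60,82,125],[42,78,134],[44,84,145],[60,93,133],[75,109,134],[79,115,137],[80,115,137],[80,115,137],[79,114,137],[79,113,135],[75,103,122],[78,91,100],[74,80,85],[74,79,83],[84,89,93],[87,91,95],[86,92,99],[63,84,118],[45,79,132]
[... 1097 characters left out ...]
188],[105,149,175],[90,117,135],[77,88,96],[71,76,81],[73,78,82],[83,88,93],[88,93,97],[85,91,101],[59,81,125],[41,77,136],[43,84,146],[59,92,131],[74,108,132],[79,113,135],[78,113,134],[77,112,134],[78,113,134],[78,111,133],[76,103,122],[77,89,99],[73,78,84],[73,78,83],[84,89,93],[88,92,96],[85,91,99],[63,83,118],[43,77,131],[41,81,140],[55,96,144],[75,113,142],[81,118,141],[82,118,141],[81,117,140],[81,117,140],[81,116,139],[78,107,127],[80,93,103],[72,78,83],[77,82,86],[85,90,94],[88,92,96],[85,92,103],[63,93,141],[45,92,160],[41,92,162],[57,127,198],[100,153,193],[108,154,181],[112,149,172],[114,147,168],[115,148,169],[116,149,170],[117,150,171],[117,150,171],[116,149,170],[115,148,169]]
```

View pics/rack.png

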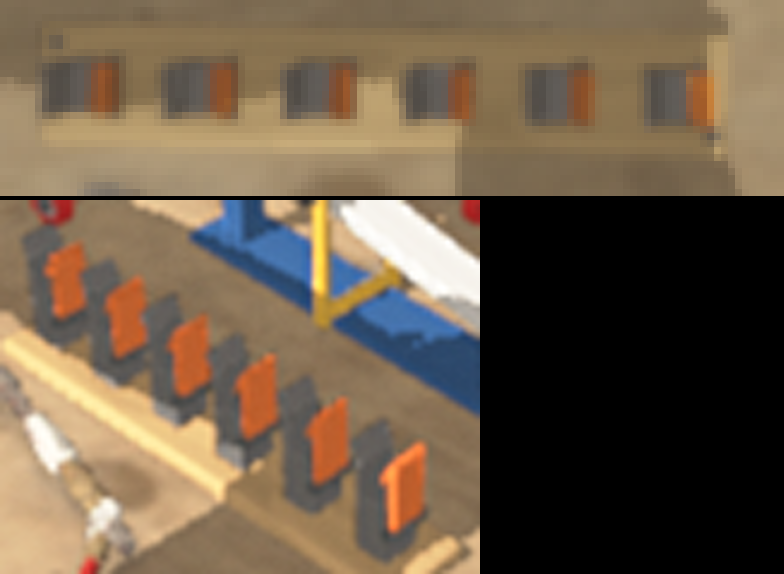

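Run:
```python
from h import *
L=plane("top",(259.7,234.1),12);R=plane("top",(357.1,235.7),12);print(L,R,np.linalg.norm(L-R),(L+R)/2)
print(plane("top",(316.3,235.2),87))
print("mid edges",plane("top",(308,243.9),12),plane("top",(308,226.1),12))
# clip tops in triangulation: prong top far/near corners (rack.png scene part)
def Sc(u,v): return (235+(u+.5)/4.8-.5,193+(v-200+.5)/4.8-.5)
def Tc(u,v): return (254+(u+.5)/7-.5,222+(v+.5)/7-.5)
for n,a,b in[("jaw0 top right far",(425,443),(713,72)),("jaw0 top right near",(387,457),(713,126)),("jaw5 far",(83,244),(117,62)),("jaw5 near",(48,264),(117,112)),("prong5 top near left",(24,236),(42,116)),("prong0 top near",(357,434),(647,126))]:
    print(n,*tri(Sc(*a),Tc(*b)))
c=(L+R)/2;u=(L-R)/np.linalg.norm(L-R);print("yaw",np.arctan2(-u[0],u[1]))
for k in range(6):
    p=c+u*(-140+56*k);p[2]=60;print(k,p)
    q=p+u*14;q[2]=87;r=p-u*16;r[2]=85;print(proj("top",q),proj("top",r))
# chute
a,_=tri(S(306,155),T(233,260));b,_=tri(S(368,124),T(236,184));print("gate mid",(a+b)/2)
e,_=tri(S(526,298),T(458,235)); d=(a+b)/2-e; print("chute yaw",np.arctan2(-d[0],d[1]))
```

```text
[475.5 198.2  12. ] [ 461.5 -133.7   12. ] 332.2081102187601 [468.5  32.2  12. ]
[470.    5.4  87. ]
mid edges [438.1  34.1  12. ] [498.5  32.6  12. ]
jaw0 top right far [ 478.2 -122.1   86. ] 2.6610159703264573
jaw0 top right near [ 452.7 -119.5   91.8] 0.6079393391795601
jaw5 far [488.8 153.9  85.7] 0.7383316943309154
jaw5 near [464.4 155.9  82.7] 4.148994609759594
prong5 top near left [467.  187.   88.3] 4.635000266602747
prong0 top near [455.7 -91.9  90.1] 6.246243584029826
yaw -0.04230185744952776
0 [ 462.6 -107.6   60. ]
[347.1 236.5] [356.3 236.6]
1 [465.  -51.7  60. ]
[329.7 236.2] [339.  236.3]
2 [467.3   4.3  60. ]
[312.3 235.9] [321.6 236.1]
3 [469.7  60.2  60. ]
[295.  235.7] [304.3 235.8]
4 [472.1 116.2  60. ]
[277.6 235.4] [286.9 235.5]
5 [474.4 172.1  60. ]
[260.3 235.1] [269.7 235.2]
gate mid [631.7  57.4 117.7]
chute yaw -0.05994519913097484
```

```bash
cat >> h.py <<'E'
from scipy.spatial.transform import Rotation as Ro
def goal(psi): return np.array([[np.sin(psi),-np.cos(psi),0],[-np.cos(psi),-np.sin(psi),0],[0,0,-1]]).T
def plan(*ts):
    s=bot.sense();Rc=Ro.from_rotvec(s['orientation']).as_matrix()
    print("at",s['ee_pos'],"t",s['time'],"open",s['opening'])
    for x,y,z,psi in ts:
        d=Rc.T@(np.array([x,y,z])-s['ee_pos'])/600;r=Ro.from_matrix(Rc.T@goal(psi)).as_rotvec()/(np.pi/4)
        print(np.array2string(np.r_[d,r],precision=4,separator=','))
E
python3 - <<'E'
from h import *
plan((300,500,380,-.07),(480,330,350,-.07),(635,81,220,-.07))
E
```

```text
at [165.  576.6 230.4] t 0.1 open 85.59959621806682
[ 0.2515, 0.0611,-0.2492, 0.0016,-0.0015, 1.7341]
[ 0.6179, 0.2509,-0.1989, 0.0016,-0.0015, 1.7341]
[ 0.9804, 0.5785, 0.0183, 0.0016,-0.0015, 1.7341]
```

Call:
step_arm(series=[0,0,-0.12,0,0,0,85,0,0,-0.2,0,0,0,85,0.25,0.06,-0.25,0,0,0.4,85,0.25,0.06,-0.25,0,0,0.4,85,0.25,0.06,-0.25,0,0,0.5,85,0.62,0.25,-0.2,0,0,0.98,85,0.62,0.25,-0.2,0,0,0.98,85,0.62,0.25,-0.2,0,0,0.98,85,0.62,0.25,-0.2,0,0,0.98,85,0.62,0.25,-0.2,0,0,0.98,85,0.62,0.25,-0.2,0,0,0.98,85,0.62,0.25,-0.2,0,0,0.98,85,0.62,0.25,-0.2,0,0,0.98,85,0.62,0.25,-0.2,0,0,0.98,85], squeeze=60)

```text
time: 1.27
ee_pos: [482.7, 328.7, 350.4]
orientation: [2.715, -1.577, -0.001]
ft_force: [-0.4, -0.0, 1.4]
opening: 85.1
grasp_force: 0.0
```

Run:
```python
from h import *
plan((635,81,230,-.07))
```

```text
at [482.7 328.7 350.4] t 1.2667 open 85.12992319925563
[ 0.4842,-0.0162, 0.2008, 0.0017,-0.0012, 0.7495]
```

Call:
step_arm(series=[0.484,-0.016,0.2,0,0,0.75,85,0.484,-0.016,0.2,0,0,0.75,85,0.484,-0.016,0.2,0,0,0.75,85,0.484,-0.016,0.2,0,0,0.75,85,0.484,-0.016,0.2,0,0,0.75,85,0.484,-0.016,0.2,0,0,0.75,85,0.484,-0.016,0.2,0,0,0.75,85,0.484,-0.016,0.2,0,0,0.75,85,0.484,-0.016,0.2,0,0,0.75,85,0.484,-0.016,0.2,0,0,0.75,85,0.484,-0.016,0.2,0,0,0.75,85])

```text
time: 2.18
ee_pos: [634.5, 84.5, 231.6]
orientation: [-2.147, 2.293, -0.0]
ft_force: [0.1, 0.6, -0.0]
opening: 85.2
grasp_force: 0.0
```

Run:
```python
from h import *
plan((635,82,140,-.07),(635,82,91,-.07),(635,82,190,-.07))
s=img("scene");c=cv2.cvtColor(s,cv2.COLOR_RGB2BGR)[120:270,225:425]
t=cv2.cvtColor(img("top"),cv2.COLOR_RGB2BGR)[150:250,240:440]
cv2.imwrite("pics/c1.png",np.vstack([cv2.resize(c,None,fx=2.4,fy=2.4),cv2.resize(t,None,fx=2.4,fy=2.4)]))
```

```text
at [634.5  84.5 231.6] t 2.1833 open 85.23562314335719
[ 0.0041,-0.0011, 0.1527,-0.0003, 0.0001, 0.0055]
[ 0.0041,-0.0011, 0.2343,-0.0003, 0.0001, 0.0055]
[ 0.0041,-0.0012, 0.0693,-0.0003, 0.0001, 0.0055]
```

View pics/c1.png

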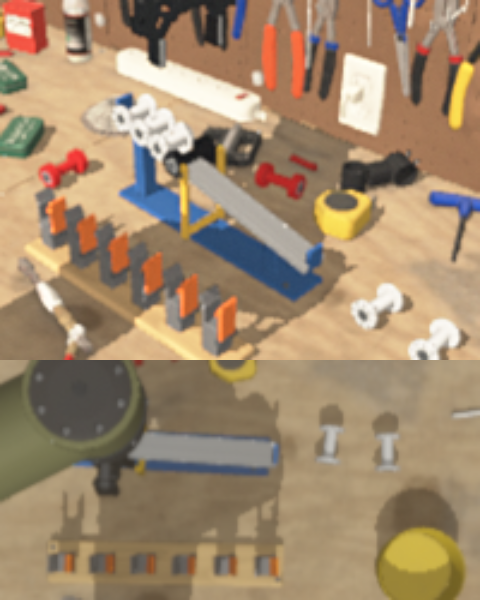

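The gripper hangs above the hub at scene (290, 143), and the black hub is still against the gate at scene (304, 184). Next I descend and grip.

Call:
step_arm(series=[0.004,-0.001,0.15,0,0,0.005,85,0.004,-0.001,0.15,0,0,0.005,85,0.004,-0.001,0.15,0,0,0.005,85,0.004,-0.001,0.15,0,0,0.005,85,0.004,-0.001,0.18,0,0,0.005,85,0.004,-0.001,0.21,0,0,0.005,85,0.004,-0.001,0.239,0,0,0.005,85,0.004,-0.001,0.239,0,0,0.005,85,0.004,-0.001,0.239,0,0,0.005,85,0.004,-0.001,0.239,0,0,0.005,85])

```text
time: 3.12
ee_pos: [636.6, 81.4, 91.5]
orientation: [-2.14, 2.295, -0.004]
ft_force: [0.2, 0.2, 0.8]
opening: 85.0
grasp_force: 0.0
```

Call:
step_arm(series=[0,0,0,0,0,0,60,0,0,0,0,0,0,60,0,0,0,0,0,0,60,0,0,0,0,0,0,60,0,0,0,0,0,0,60,0,0,0,0,0,0,60,0,0,0,0,0,0,60,0,0,0,0,0,0,60])

```text
time: 3.78
ee_pos: [636.1, 81.2, 90.4]
orientation: [-2.14, 2.296, -0.003]
ft_force: [-1.0, 1.0, 6.3]
opening: 62.7
grasp_force: 66.3
```

Call:
step_arm(series=[0,0,-0.06,0,0,0,58,0,0,-0.12,0,0,0,58,0,0,-0.18,0,0,0,58,0,0,-0.25,0,0,0,58,0,0,-0.25,0,0,0,58,0,0,-0.25,0,0,0,58,0,0,-0.25,0,0,0,58,0,0,-0.25,0,0,0,58])

```text
time: 4.45
ee_pos: [634.5, 81.0, 236.0]
orientation: [2.14, -2.297, -0.003]
ft_force: [0.3, -0.7, -2.1]
opening: 62.8
grasp_force: 75.9
```

Run:
```python
from h import *
t=img("top");s=img("scene")
for c in blobs(t,(20,120,60),(33,255,255),(380,200,460,272),200): tb=c; print(*c,plane("top",c[2][:2]+c[2][2:]/2-.5,57))
cs=cv2.resize(cv2.cvtColor(s,cv2.COLOR_RGB2BGR)[120:280,225:425],None,fx=2,fy=2)
cv2.imwrite("pics/c2.png",np.vstack([cs,cv2.resize(cv2.cvtColor(t,cv2.COLOR_RGB2BGR)[150:270,240:440],None,fx=2,fy=2)]))
plan((454,-320,240,-.3),(454,-320,150,-.3))
```

```text
[415.2 237. ] 1067 [397 219  37  37] [ 454.  -319.8   57. ]
at [634.6  80.8 236. ] t 4.55 open 62.57797601796359
[ 0.6876, 0.2531,-0.0051, 0.0033,-0.0019, 0.292 ]
[ 0.6874, 0.2527, 0.1449, 0.0033,-0.0019, 0.292 ]
```

View pics/c2.png

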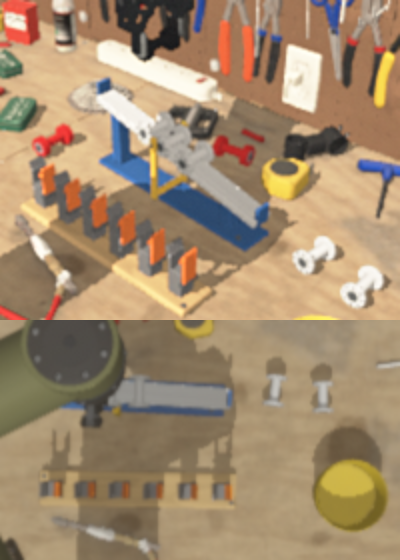

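The black hub is in the grip and the silver hubs are rolling down the rail (scene crop ~(170, 130)). The tub hasn't moved.

Call:
step_arm(series=[0.688,0.253,-0.005,0,0,0.29,58,0.688,0.253,-0.005,0,0,0.29,58,0.688,0.253,-0.005,0,0,0.29,58,0.688,0.253,-0.005,0,0,0.29,58,0.688,0.253,-0.005,0,0,0.29,58,0.688,0.253,-0.005,0,0,0.29,58,0.688,0.253,-0.005,0,0,0.29,58,0.688,0.253,-0.005,0,0,0.29,58,0.688,0.253,-0.005,0,0,0.29,58,0.688,0.253,-0.005,0,0,0.29,58,0.688,0.253,-0.005,0,0,0.29,58,0.688,0.253,-0.005,0,0,0.29,58,0.688,0.253,-0.005,0,0,0.29,58,0.688,0.253,-0.005,0,0,0.29,58,0.688,0.253,0.145,0,0,0.29,58,0.688,0.253,0.145,0,0,0.29,58,0.688,0.253,0.145,0,0,0.29,58,0.688,0.253,0.145,0,0,0.29,58])

```text
time: 6.05
ee_pos: [453.3, -318.6, 147.7]
orientation: [1.866, -2.522, -0.009]
ft_force: [0.8, -0.0, -0.5]
opening: 62.9
grasp_force: 75.4
```

Run:
```python
from h import *
plan((454,-320,47,-.3),(454,-320,200,-.3))
```

```text
at [ 453.3 -318.6  147.7] t 6.05 open 62.898361541366924
[ 0.002 ,-0.003 , 0.1678, 0.0088, 0.0003, 0.0041]
[ 0.0019,-0.0012,-0.0872, 0.0088, 0.0003, 0.0041]
```

Call:
step_arm(series=[0.002,-0.002,0.06,0,0,0,58,0.002,-0.002,0.12,0,0,0,58,0.002,-0.002,0.168,0,0,0,58,0.002,-0.002,0.168,0,0,0,58,0.002,-0.002,0.168,0,0,0,72,0.002,-0.002,0.168,0,0,0,72,0.002,-0.002,0.168,0,0,0,72,0.002,-0.002,0.168,0,0,0,72,0.002,-0.002,0.12,0,0,0,72,0.002,-0.002,0.06,0,0,0,72,0.002,-0.002,0,0,0,0,72,0,0,-0.15,0,0,0,85,0,0,-0.15,0,0,0,85,0,0,-0.15,0,0,0,85,0,0,-0.15,0,0,0,85])

```text
time: 7.3
ee_pos: [455.8, -321.1, 247.5]
orientation: [-1.863, 2.523, -0.014]
ft_force: [-0.7, 0.2, -1.3]
opening: 84.8
grasp_force: 0.0
```

Run:
```python
from h import *
t=img("top");s=img("scene")
def crop(im,x0,y0,x1,y1,f): return cv2.resize(cv2.cvtColor(im,cv2.COLOR_RGB2BGR)[y0:y1,x0:x1],None,fx=f,fy=f,interpolation=cv2.INTER_CUBIC)
a=crop(s,225,150,425,330,2.4);b=crop(t,240,160,420,200,4);o=np.zeros((600,720,3),np.uint8);o[:432,:480]=a;o[436:596]=b
cv2.imwrite("pics/c3.png",o)
```

```text
(no output)
```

View pics/c3.png

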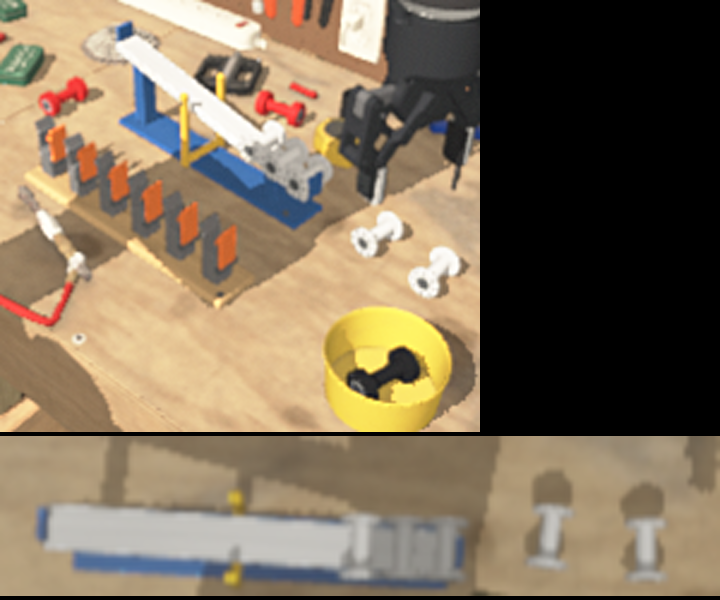

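The black hub is in the tub (scene crop (385, 370)). All three silver hubs sit against the end stop (top crop x 340–468), and both strays are in place.

```bash
cat >> h.py <<'E'
def strays(roi=(362,165,440,215)):
    t=img("top");h=cv2.cvtColor(t,cv2.COLOR_RGB2HSV);x0,y0,x1,y1=roi
    m=cv2.inRange(h[y0:y1,x0:x1],np.array((0,0,120)),np.array((179,55,255)));n,l,s,c=cv2.connectedComponentsWithStats(m)
    for i in range(1,n):
        if s[i,4]<50: continue
        p=np.argwhere(l==i)[:,::-1]+[x0,y0];W=np.array([plane("top",q,27)[:2] for q in p])
        (cx,cy),wh,a=cv2.minAreaRect(W.astype(np.float32));e,v=np.linalg.eigh(np.cov(W.T));u=v[:,1]*np.sign(v[0,1])
        print("stray",W.mean(0),(cx,cy),wh,a,"psi",np.round(np.arctan2(u[1],u[0]),3),s[i,4])
E
python3 - <<'E'
from h import *
strays()
for n,X in(("lead",(621,-116,63)),):
    p=proj("scene",X);q=proj("top",X);print((p-[225,150])*2.4,(q-[240,160])*4+[0,436])
print(tri((225+307/2.4,150+176/2.4),(240+446/4,160+112/4)))
plan((621,-287,110,-.03),(621,-287,8,-.03))
E
```

```text
stray [ 632.9 -205.3] (632.52978515625, -205.3159942626953) (34.51326370239258, 54.865997314453125) 79.905517578125 psi -0.169 114
stray [ 620.9 -286.3] (619.161376953125, -286.13671875) (33.96954345703125, 54.58797836303711) 87.8263168334961 psi -0.028 109
[306.4 176.2] [447.2 548. ]
(array([ 621.5, -115.6,   62.7]), np.float64(1.388933196583938))
at [ 454.4 -320.   240.8] t 7.45 open 84.8299391407261
[-0.1341,-0.2492, 0.2181,-0.0001, 0.0004,-0.3417]
[-0.134 ,-0.2492, 0.3881,-0.0001, 0.0004,-0.3417]
```

Call:
step_arm(series=[-0.134,-0.249,0.1,0,0,-0.34,85,-0.134,-0.249,0.1,0,0,-0.34,85,-0.134,-0.249,0.1,0,0,-0.34,85,-0.134,-0.249,0.1,0,0,-0.34,85,-0.134,-0.249,0.2,0,0,-0.34,85,-0.134,-0.249,0.25,0,0,-0.34,85,-0.134,-0.249,0.3,0,0,-0.34,85,-0.134,-0.249,0.3,0,0,-0.34,85,-0.134,-0.249,0.34,0,0,-0.34,85,-0.134,-0.249,0.34,0,0,-0.34,85])

```text
time: 8.28
ee_pos: [618.9, -286.7, 33.5]
orientation: [2.184, -2.254, -0.008]
ft_force: [-1.4, 0.8, -1.1]
opening: 84.7
grasp_force: 0.0
```

Run:
```python
from h import *
plan((621,-287,6,-.03))
```

```text
at [ 618.9 -286.7   33.5] t 8.2833 open 84.70717418196325
[ 0.0004,-0.0039, 0.0458, 0.0077, 0.0019,-0.0023]
```

Call:
step_arm(series=[0,-0.004,0.045,0.008,0,0,85,0,-0.004,0.045,0.008,0,0,85,0,-0.004,0.045,0.008,0,0,85,0,-0.004,0.045,0.008,0,0,45,0,-0.004,0.045,0.008,0,0,45,0,-0.004,0.045,0.008,0,0,45,0,-0.004,0.045,0.008,0,0,45,0,-0.004,0.045,0.008,0,0,45,0,-0.004,0.045,0.008,0,0,45,0,-0.004,0.045,0.008,0,0,45,0,-0.004,0.045,0.008,0,0,45,0,-0.004,0.045,0.008,0,0,45], squeeze=80)

```text
time: 9.28
ee_pos: [624.5, -287.8, 12.5]
orientation: [-2.183, 2.252, -0.012]
ft_force: [-1.2, 0.3, 5.9]
opening: 48.4
grasp_force: 83.7
```

Run:
```python
from h import *
plan((621,-287,160,-.03),(464.6,-107.6,170,-.042),(464.6,-107.6,90,-.042))
```

```text
at [ 624.5 -287.8   12.5] t 9.2833 open 48.350562869951055
[-0.0008, 0.0036,-0.2458,-0.012 ,-0.0021,-0.0011]
[-0.2916, 0.2732,-0.2655,-0.012 ,-0.002 , 0.0142]
[-0.2918, 0.2744,-0.1321,-0.012 ,-0.002 , 0.0142]
```

Call:
step_arm(series=[0,0,-0.07,0,0,0,45,0,0,-0.14,0,0,0,45,0,0,-0.21,0,0,0,45,0,0,-0.25,0,0,0,45,-0.292,0.273,-0.25,0,0,0.014,45,-0.292,0.273,-0.25,0,0,0.014,45,-0.292,0.273,-0.25,0,0,0.014,45,-0.292,0.273,-0.25,0,0,0.014,45,-0.292,0.273,-0.25,0,0,0.014,45,-0.292,0.273,-0.25,0,0,0.014,45,-0.292,0.273,-0.25,0,0,0.014,45,-0.292,0.273,-0.25,0,0,0.014,45,-0.292,0.273,-0.25,0,0,0.014,45,-0.292,0.273,-0.25,0,0,0.014,45])

```text
time: 10.45
ee_pos: [464.5, -107.5, 158.8]
orientation: [-2.17, 2.266, -0.007]
ft_force: [0.4, 0.1, -1.4]
opening: 48.7
grasp_force: 83.5
```

Run:
```python
from h import *
plan((464.6,-107.6,95,-.042),(464.6,-107.6,75,-.042))
s=img("scene")
cv2.imwrite("pics/c4.png",cv2.resize(cv2.cvtColor(s,cv2.COLOR_RGB2BGR)[130:290,235:435],None,fx=3.6,fy=3.6,interpolation=cv2.INTER_CUBIC))
```

```text
at [ 464.5 -107.5  158.8] t 10.45 open 48.6949521548959
[ 0.0002, 0.0005, 0.1064,-0.0075,-0.0001,-0.0015]
[ 0.0002, 0.0006, 0.1397,-0.0075,-0.0001,-0.0015]
```

View pics/c4.png

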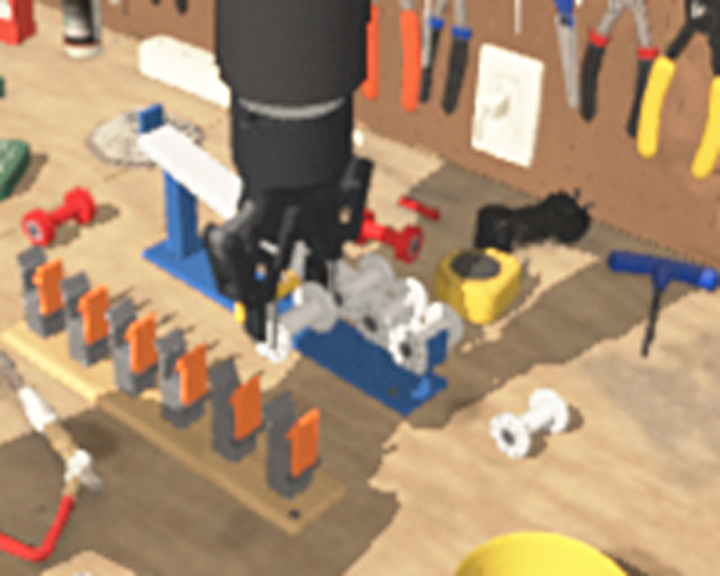

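The gripped hub is at crop (305, 325), above clip 0 at (295, 450), and is held near the fingertips. Next I descend and press.

Call:
step_arm(series=[0,0,0.06,0,0,0,45,0,0,0.1,0,0,0,45,0,0,0.13,0,0,0,45,0,0,0.135,0,0,0,45,0,0,0.14,0,0,0,45,0,0,0.14,0,0,0,45])

```text
time: 11.0
ee_pos: [465.0, -107.3, 75.2]
orientation: [-2.17, 2.266, -0.007]
ft_force: [-0.5, 0.5, -1.2]
opening: 48.4
grasp_force: 83.6
```

Run:
```python
from h import *
plan((464.6,-107.6,54,-.042));print(bot.sense()['ft_force'],bot.sense()['torque'])
```

```text
at [ 465.  -107.3   75.2] t 11.0 open 48.424700377386145
[ 0.0004, 0.0009, 0.0353,-0.0076,-0.0003,-0.0013]
[-0.5  0.5 -1.2] [0.5 0.1 0. ]
```

Call:
step_arm(series=[0,0,0.005,0,0,0,45,0,0,0.01,0,0,0,45,0,0,0.015,0,0,0,45,0,0,0.015,0,0,0,45])

```text
time: 11.33
ee_pos: [465.5, -106.7, 66.4]
orientation: [-2.17, 2.263, -0.009]
ft_force: [2.1, 2.7, 0.3]
opening: 48.2
grasp_force: 83.9
```

Call:
step_arm(series=[0,0,0.005,0,0,0,45,0,0,0.01,0,0,0,45,0,0,0.015,0,0,0,45,0,0,0.02,0,0,0,45,0,0,0.02,0,0,0,45])

```text
time: 11.75
ee_pos: [464.3, -107.5, 54.6]
orientation: [-2.172, 2.266, -0.007]
ft_force: [-5.2, 3.1, 8.6]
opening: 48.6
grasp_force: 84.3
```

Call:
step_arm(series=[0,0,0.005,0,0,0,45,0,0,0.01,0,0,0,45,0,0,0.01,0,0,0,45])

```text
time: 12.0
ee_pos: [464.6, -107.7, 54.2]
orientation: [-2.174, 2.265, -0.01]
ft_force: [-24.5, 11.1, 39.6]
opening: 48.0
grasp_force: 88.5
```

Call:
step_arm(series=[0,0,0.005,0,0,0,45,0,0,0.01,0,0,0,45,0,0,0.01,0,0,0,45])

```text
time: 12.25
ee_pos: [464.8, -107.8, 53.9]
orientation: [-2.175, 2.264, -0.012]
ft_force: [-45.7, 20.5, 74.8]
opening: 48.3
grasp_force: 92.8
```

It hit a hard stop at TCP 54, which is the predicted home height, so it's seated. I'll ease off, open and rise.

Call:
step_arm(series=[0,0,-0.018,0,0,0,45,0,0,-0.018,0,0,0,45,0,0,-0.018,0,0,0,70,0,0,-0.018,0,0,0,85,0,0,-0.018,0,0,0,85,0,0,-0.018,0,0,0,85,0,0,-0.018,0,0,0,85,0,0,-0.08,0,0,0,85,0,0,-0.15,0,0,0,85,0,0,-0.22,0,0,0,85,0,0,-0.22,0,0,0,85])

```text
time: 13.17
ee_pos: [467.3, -108.1, 183.2]
orientation: [-2.165, 2.259, -0.024]
ft_force: [0.2, 0.9, 2.1]
opening: 85.0
grasp_force: 0.0
```

Run:
```python
from h import *
strays()
s=img("scene")
cv2.imwrite("pics/c5.png",cv2.resize(cv2.cvtColor(s,cv2.COLOR_RGB2BGR)[180:290,235:435],None,fx=3.6,fy=3.6,interpolation=cv2.INTER_CUBIC))
plan((633,-205.5,180,-.16),(633,-205.5,38,-.16))
```

```text
stray [ 632.7 -205.4] (632.6123657226562, -205.3131866455078) (34.01192855834961, 54.85109329223633) 79.21481323242188 psi -0.183 113
at [ 465.1 -106.9  175.8] t 13.2667 open 84.53620625915624
[ 0.1523,-0.2865,-0.0042,-0.0129, 0.0016, 0.1497]
[ 0.1524,-0.2841, 0.2325,-0.0129, 0.0016, 0.1497]
```

View pics/c5.png

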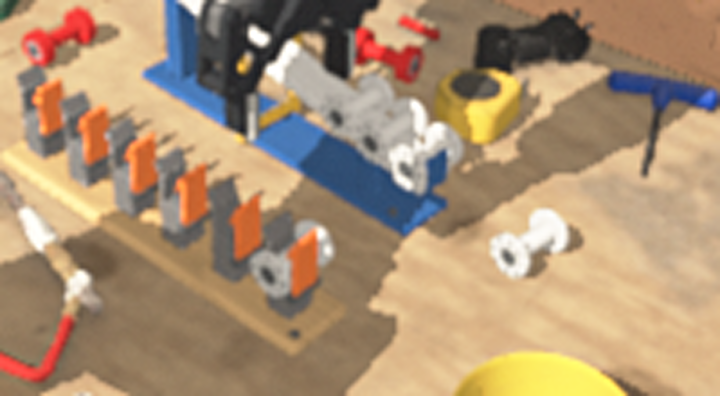

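The hub is seated in clip 0 at crop (290, 265), with the jaw upright over it. Next is the second stray at crop (530, 243).

Call:
step_arm(series=[0.152,-0.287,-0.004,-0.012,0,0.15,85,0.152,-0.287,-0.004,-0.012,0,0.15,85,0.152,-0.287,-0.004,-0.012,0,0.15,85,0.152,-0.287,-0.004,-0.012,0,0.15,85,0.152,-0.287,-0.004,-0.012,0,0.15,85,0.152,-0.286,0.06,-0.012,0,0.15,85,0.152,-0.285,0.12,-0.012,0,0.15,85,0.152,-0.285,0.18,-0.012,0,0.15,85,0.152,-0.284,0.22,-0.012,0,0.15,85,0.152,-0.284,0.232,-0.012,0,0.15,85,0.152,-0.284,0.232,-0.012,0,0.15,85,0.152,-0.284,0.232,-0.012,0,0.15,85])

```text
time: 14.27
ee_pos: [631.6, -205.7, 36.5]
orientation: [2.035, -2.39, -0.003]
ft_force: [0.4, 0.7, 1.2]
opening: 84.9
grasp_force: 0.0
```

Run:
```python
from h import *
plan((633,-205.5,10,-.17))
```

```text
at [ 631.6 -205.7   36.5] t 14.2667 open 84.92865248019429
[-0.0007,-0.0023, 0.0441, 0.0037,-0.001 , 0.0129]
```

Call:
step_arm(series=[0,-0.002,0.044,0.004,0,0.013,85,0,-0.002,0.044,0.004,0,0.013,85,0,-0.002,0.044,0.004,0,0.013,85,0,-0.002,0.044,0.004,0,0.013,45,0,-0.002,0.044,0.004,0,0.013,45,0,-0.002,0.044,0.004,0,0.013,45,0,-0.002,0.044,0.004,0,0.013,45,0,-0.002,0.044,0.004,0,0.013,45,0,-0.002,0.044,0.004,0,0.013,45,0,-0.002,0.044,0.004,0,0.013,45,0,-0.002,0.044,0.004,0,0.013,45,0,-0.002,0.044,0.004,0,0.013,45])

```text
time: 15.27
ee_pos: [633.4, -205.9, 11.7]
orientation: [-2.024, 2.401, -0.004]
ft_force: [-1.7, 1.3, 5.4]
opening: 48.8
grasp_force: 83.0
```

Run:
```python
from h import *
plan((633,-205.5,180,-.17),(467,-51.7,180,-.042),(467,-51.7,90,-.042))
```

```text
at [ 633.4 -205.9   11.7] t 15.2667 open 48.75098483337907
[-0.0004,-0.    ,-0.2805,-0.0033,-0.0006, 0.0001]
[-0.2063, 0.316 ,-0.2815,-0.0033,-0.0008,-0.1629]
[-0.2063, 0.3164,-0.1315,-0.0033,-0.0008,-0.1629]
```

Call:
step_arm(series=[0,0,-0.07,0,0,0,45,0,0,-0.14,0,0,0,45,0,0,-0.21,0,0,0,45,0,0,-0.28,0,0,0,45,-0.206,0.316,-0.28,0,0,-0.163,45,-0.206,0.316,-0.28,0,0,-0.163,45,-0.206,0.316,-0.28,0,0,-0.163,45,-0.206,0.316,-0.28,0,0,-0.163,45,-0.206,0.316,-0.28,0,0,-0.163,45,-0.206,0.316,-0.28,0,0,-0.163,45,-0.206,0.316,-0.28,0,0,-0.163,45,-0.206,0.316,-0.28,0,0,-0.163,45,-0.206,0.316,-0.2,0,0,-0.163,45,-0.206,0.316,-0.131,0,0,-0.163,45,-0.206,0.316,-0.131,0,0,-0.163,45,-0.206,0.316,-0.131,0,0,-0.163,45])

```text
time: 16.6
ee_pos: [465.0, -52.7, 85.3]
orientation: [2.169, -2.265, -0.005]
ft_force: [0.0, 0.1, -0.0]
opening: 48.5
grasp_force: 83.2
```

Run:
```python
from h import *
plan((467,-51.7,53,-.042))
```

```text
at [465.  -52.7  85.3] t 16.6 open 48.497637618625056
[-0.0019,-0.0037, 0.0539, 0.0082,-0.0025,-0.0019]
```

Call:
step_arm(series=[-0.002,-0.003,0.015,0,0,0,45,-0.002,-0.003,0.025,0,0,0,45,-0.002,-0.003,0.032,0,0,0,45,-0.002,-0.003,0.038,0,0,0,45,-0.002,-0.003,0.044,0,0,0,45,-0.002,-0.003,0.05,0,0,0,45,-0.002,-0.003,0.055,0,0,0,45,-0.002,-0.003,0.058,0,0,0,45,-0.002,-0.003,0.058,0,0,0,45])

```text
time: 17.35
ee_pos: [468.1, -50.7, 53.7]
orientation: [2.173, -2.267, -0.0]
ft_force: [-4.2, 1.7, 4.9]
opening: 48.5
grasp_force: 84.2
```

Call:
step_arm(series=[0,0,0.005,0,0,0,45,0,0,0.008,0,0,0,45,0,0,0.008,0,0,0,45])

```text
time: 17.6
ee_pos: [468.3, -50.8, 53.4]
orientation: [2.175, -2.266, 0.002]
ft_force: [-19.2, 7.0, 31.5]
opening: 48.7
grasp_force: 87.6
```

Call:
step_arm(series=[0,0,-0.006,0,0,0,45,0,0,-0.006,0,0,0,45,0,0,-0.006,0,0,0,70,0,0,-0.006,0,0,0,85,0,0,-0.006,0,0,0,85,0,0,-0.006,0,0,0,85,0,0,-0.006,0,0,0,85,0,0,-0.08,0,0,0,85,0,0,-0.15,0,0,0,85,0,0,-0.2,0,0,0,85,0,0,-0.2,0,0,0,85])

```text
time: 18.52
ee_pos: [471.4, -50.9, 176.6]
orientation: [-2.168, 2.262, -0.013]
ft_force: [0.6, 0.2, 0.3]
opening: 85.1
grasp_force: 0.0
```

Run:
```python
from h import *
plan((621.5,-116,150,-.07),(621.5,-116,85,-.07))
```

```text
at [471.4 -50.9 176.6] t 18.5167 open 85.13336406158066
[ 0.0978,-0.254 , 0.0473,-0.015 , 0.0009, 0.0351]
[ 0.0978,-0.2527, 0.1556,-0.015 , 0.0009, 0.0351]
```

Call:
step_arm(series=[0.098,-0.254,0.04,-0.015,0,0.035,85,0.098,-0.254,0.04,-0.015,0,0.035,85,0.098,-0.254,0.04,-0.015,0,0.035,85,0.098,-0.254,0.04,-0.015,0,0.035,85,0.098,-0.254,0.08,-0.015,0,0.035,85,0.098,-0.253,0.12,-0.015,0,0.035,85,0.098,-0.253,0.155,-0.015,0,0.035,85,0.098,-0.253,0.155,-0.015,0,0.035,85,0.098,-0.253,0.155,-0.015,0,0.035,85])

```text
time: 19.27
ee_pos: [616.8, -115.9, 74.1]
orientation: [2.135, -2.29, -0.016]
ft_force: [1.1, -0.9, 0.9]
opening: 85.0
grasp_force: 0.0
```

Run:
```python
from h import *
plan((621.5,-116,54,-.07))
```

```text
at [ 616.8 -115.9   74.1] t 19.2667 open 84.99886273498477
[-0.0005,-0.0083, 0.0334, 0.019 ,-0.0012, 0.0001]
```

Call:
step_arm(series=[0,-0.004,0.015,0.015,0,0,85,0,-0.004,0.025,0.015,0,0,85,0,-0.004,0.03,0.015,0,0,85,0,-0.004,0.03,0.015,0,0,85,0,-0.004,0.03,0.015,0,0,85])

```text
time: 19.68
ee_pos: [620.0, -115.8, 58.2]
orientation: [-2.142, 2.297, -0.001]
ft_force: [0.4, -0.8, 0.4]
opening: 85.3
grasp_force: 0.0
```

Run:
```python
from h import *
plan((621.5,-116,54,-.07))
```

```text
at [ 620.  -115.8   58.2] t 19.6833 open 85.2695323019808
[ 0.0001,-0.0025, 0.0071,-0.001 ,-0.0001, 0.0004]
```

Call:
step_arm(series=[0,-0.002,0.005,0,0,0,85,0,-0.002,0.005,0,0,0,45,0,-0.002,0.005,0,0,0,45,0,-0.002,0.005,0,0,0,45,0,-0.002,0.005,0,0,0,45,0,-0.002,0.005,0,0,0,45,0,-0.002,0.005,0,0,0,45,0,-0.002,0.005,0,0,0,45,0,-0.002,0.005,0,0,0,45,0,-0.002,0.005,0,0,0,45])

```text
time: 20.52
ee_pos: [621.2, -115.9, 54.9]
orientation: [-2.142, 2.297, -0.001]
ft_force: [-0.6, -0.0, 4.4]
opening: 48.9
grasp_force: 83.2
```

Run:
```python
from h import *
plan((620,-116,170,-.07),(469,4.3,170,-.042),(469,4.3,90,-.042));print(bot.sense()['grasp_force'])
```

```text
at [ 621.2 -115.9   54.9] t 20.5167 open 48.92396407515368
[ 0.0003, 0.0019,-0.1918,-0.001 ,-0.0002, 0.0003]
[-0.1822, 0.2669,-0.192 ,-0.001 ,-0.0002,-0.0353]
[-0.1822, 0.267 ,-0.0587,-0.001 ,-0.0002,-0.0353]
83.17440032958984
```

Call:
step_arm(series=[0,0,-0.06,0,0,0,45,0,0,-0.12,0,0,0,45,0,0,-0.19,0,0,0,45,-0.182,0.267,-0.19,0,0,-0.035,45,-0.182,0.267,-0.19,0,0,-0.035,45,-0.182,0.267,-0.19,0,0,-0.035,45,-0.182,0.267,-0.19,0,0,-0.035,45,-0.182,0.267,-0.19,0,0,-0.035,45,-0.182,0.267,-0.19,0,0,-0.035,45,-0.182,0.267,-0.19,0,0,-0.035,45,-0.182,0.267,-0.12,0,0,-0.035,45,-0.182,0.267,-0.06,0,0,-0.035,45,-0.182,0.267,-0.06,0,0,-0.035,45,-0.182,0.267,-0.06,0,0,-0.035,45,-0.182,0.267,-0.06,0,0,-0.035,45])

```text
time: 21.77
ee_pos: [470.0, 3.7, 92.4]
orientation: [-2.173, 2.268, -0.003]
ft_force: [-0.2, -0.3, 0.2]
opening: 48.5
grasp_force: 87.6
```

Run:
```python
from h import *
plan((469,4.3,49,-.042))
t=img("top");s=img("scene")
def crop(im,x0,y0,x1,y1,f): return cv2.resize(cv2.cvtColor(im,cv2.COLOR_RGB2BGR)[y0:y1,x0:x1],None,fx=f,fy=f,interpolation=cv2.INTER_CUBIC)
cv2.imwrite("pics/c6.png",np.vstack([crop(s,235,150,415,280,4)]))
```

```text
at [470.    3.7  92.4] t 21.7667 open 48.46195610743454
[-0.001 , 0.0019, 0.0723,-0.0023,-0.0012,-0.0012]
```

View pics/c6.png

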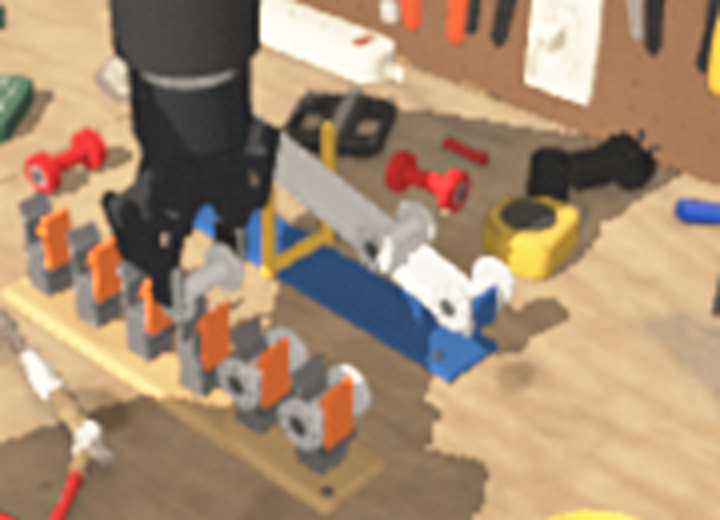

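Clips 0 and 1 are seated and the third hub hangs over clip 2. On the chute, one hub is at the stop (crop (475, 295)) and another is higher up (395, 245), which I'll recheck later.

Call:
step_arm(series=[-0.001,0.001,0.02,0,0,0,45,-0.001,0.001,0.03,0,0,0,45,-0.001,0.001,0.038,0,0,0,45,-0.001,0.001,0.045,0,0,0,45,-0.001,0.001,0.052,0,0,0,45,-0.001,0.001,0.058,0,0,0,45,-0.001,0.001,0.064,0,0,0,45,-0.001,0.001,0.068,0,0,0,45,-0.001,0.001,0.07,0,0,0,45,-0.001,0.001,0.07,0,0,0,45])

```text
time: 22.7
ee_pos: [468.9, 2.8, 51.8]
orientation: [2.173, -2.266, 0.007]
ft_force: [-8.7, -6.6, 17.8]
opening: 48.5
grasp_force: 90.4
```

Call:
step_arm(series=[0,0,0.003,0,0,0,45,0,0,0.005,0,0,0,45,0,0,0.005,0,0,0,45])

```text
time: 22.95
ee_pos: [469.0, 2.7, 51.7]
orientation: [2.174, -2.266, 0.008]
ft_force: [-18.9, -4.0, 34.2]
opening: 48.6
grasp_force: 92.5
```

Hard stop at 51.7 as predicted, so it's seated. Releasing and checking the chute.

Call:
step_arm(series=[0,0,-0.006,0,0,0,45,0,0,-0.006,0,0,0,45,0,0,-0.006,0,0,0,70,0,0,-0.006,0,0,0,85,0,0,-0.006,0,0,0,85,0,0,-0.006,0,0,0,85,0,0,-0.006,0,0,0,85,0,0,-0.08,0,0,0,85,0,0,-0.15,0,0,0,85,0,0,-0.2,0,0,0,85,0,0,-0.2,0,0,0,85,0,0,-0.2,0,0,0,85,0,0,-0.2,0,0,0,85])

```text
time: 24.03
ee_pos: [468.0, 5.1, 164.8]
orientation: [2.174, -2.268, -0.001]
ft_force: [0.2, -1.1, -1.2]
opening: 85.3
grasp_force: 0.0
```

Run:
```python
from h import *
plan((621.5,-116,150,-.07),(621.5,-116,75,-.07))
t=img("top");s=img("scene")
def crop(im,x0,y0,x1,y1,f): return cv2.resize(cv2.cvtColor(im,cv2.COLOR_RGB2BGR)[y0:y1,x0:x1],None,fx=f,fy=f,interpolation=cv2.INTER_CUBIC)
cv2.imwrite("pics/c7.png",np.vstack([crop(s,235,160,415,260,4),crop(t,240,165,420,210,4)]))
```

```text
at [468.    5.1 164.8] t 24.0333 open 85.32933726074063
[ 0.1909,-0.2642, 0.0243, 0.0009, 0.0005, 0.0353]
[ 0.1909,-0.2643, 0.1493, 0.0009, 0.0005, 0.0353]
```

View pics/c7.png

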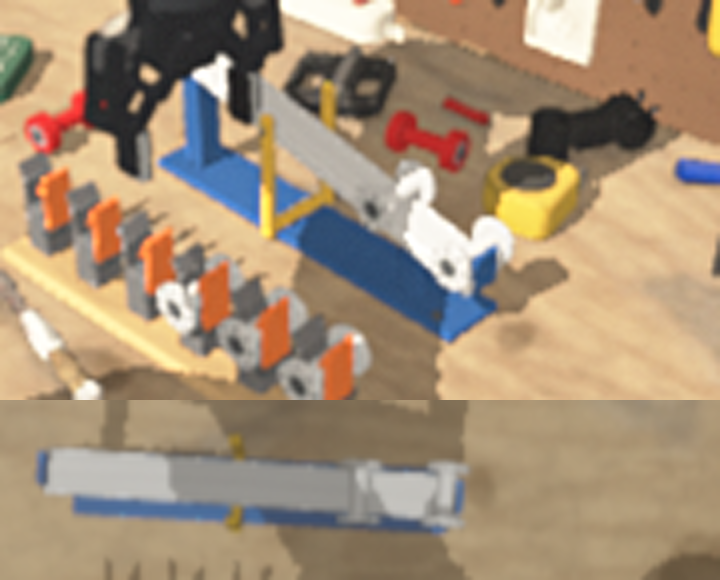

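Clip 2 is seated. The lead hub is at the stop, and the last hub rests about 70 mm uphill (top crop (362, 492)). I'll take the lead first.

Call:
step_arm(series=[0.191,-0.264,0.01,0,0,0.035,85,0.191,-0.264,0.01,0,0,0.035,85,0.191,-0.264,0.01,0,0,0.035,85,0.191,-0.264,0.01,0,0,0.035,85,0.191,-0.264,0.01,0,0,0.035,85,0.191,-0.264,0.06,0,0,0.035,85,0.191,-0.264,0.11,0,0,0.035,85,0.191,-0.264,0.149,0,0,0.035,85,0.191,-0.264,0.149,0,0,0.035,85,0.191,-0.264,0.149,0,0,0.035,85,0.191,-0.264,0.149,0,0,0.035,85])

```text
time: 25.05
ee_pos: [622.2, -116.6, 77.5]
orientation: [-2.143, 2.297, -0.003]
ft_force: [-0.8, 0.1, 1.9]
opening: 85.1
grasp_force: 0.0
```

Run:
```python
from h import *
plan((621.5,-116,56,-.07))
```

```text
at [ 622.2 -116.6   77.5] t 25.05 open 85.08492393486104
[-0.0009, 0.0013, 0.0359,-0.0019,-0.0012, 0.0008]
```

Call:
step_arm(series=[0,0,0.018,0,0,0,85,0,0,0.032,0,0,0,85,0,0,0.032,0,0,0,85,0,0,0.032,0,0,0,85,0,0,0.032,0,0,0,45,0,0,0.032,0,0,0,45,0,0,0.032,0,0,0,45,0,0,0.032,0,0,0,45,0,0,0.032,0,0,0,45,0,0,0.032,0,0,0,45,0,0,0.032,0,0,0,45,0,0,0.032,0,0,0,45,0,0,0.032,0,0,0,45])

```text
time: 26.13
ee_pos: [622.0, -116.5, 57.8]
orientation: [-2.142, 2.297, -0.002]
ft_force: [-1.7, 0.3, 6.6]
opening: 48.7
grasp_force: 82.6
```

Run:
```python
from h import *
plan((620,-116,170,-.07),(471,60.2,170,-.042),(471,60.2,90,-.042))
```

```text
at [ 622.  -116.5   57.8] t 26.1333 open 48.679398370752885
[-0.0006, 0.0031,-0.187 ,-0.0016,-0.0004, 0.0004]
[-0.2763, 0.2713,-0.1874,-0.0016,-0.0004,-0.0353]
[-0.2763, 0.2715,-0.0541,-0.0016,-0.0004,-0.0353]
```

Offset is 5 mm, so seated should read TCP ≈ 55.

Call:
step_arm(series=[0,0,-0.06,0,0,0,45,0,0,-0.12,0,0,0,45,0,0,-0.19,0,0,0,45,-0.276,0.271,-0.19,0,0,-0.035,45,-0.276,0.271,-0.19,0,0,-0.035,45,-0.276,0.271,-0.19,0,0,-0.035,45,-0.276,0.271,-0.19,0,0,-0.035,45,-0.276,0.271,-0.19,0,0,-0.035,45,-0.276,0.271,-0.19,0,0,-0.035,45,-0.276,0.271,-0.19,0,0,-0.035,45,-0.276,0.271,-0.19,0,0,-0.035,45,-0.276,0.271,-0.12,0,0,-0.035,45,-0.276,0.271,-0.055,0,0,-0.035,45,-0.276,0.271,-0.055,0,0,-0.035,45,-0.276,0.271,-0.055,0,0,-0.035,45,-0.276,0.271,-0.055,0,0,-0.035,45])

```text
time: 27.47
ee_pos: [472.4, 59.6, 92.0]
orientation: [-2.172, 2.268, -0.003]
ft_force: [0.6, -0.8, -0.3]
opening: 48.3
grasp_force: 83.3
```

Run:
```python
from h import *
plan((471,60.2,52,-.042))
```

```text
at [472.4  59.6  92. ] t 27.4667 open 48.283790793630644
[-0.0009, 0.0025, 0.0667,-0.003 ,-0.0007,-0.0015]
```

Call:
step_arm(series=[-0.001,0.002,0.015,0,0,0,45,-0.001,0.002,0.025,0,0,0,45,-0.001,0.002,0.033,0,0,0,45,-0.001,0.002,0.04,0,0,0,45,-0.001,0.002,0.047,0,0,0,45,-0.001,0.002,0.053,0,0,0,45,-0.001,0.002,0.059,0,0,0,45,-0.001,0.002,0.064,0,0,0,45,-0.001,0.002,0.067,0,0,0,45,-0.001,0.002,0.067,0,0,0,45])

```text
time: 28.3
ee_pos: [471.2, 57.9, 54.6]
orientation: [2.173, -2.267, 0.01]
ft_force: [-9.2, -11.3, 19.6]
opening: 48.9
grasp_force: 85.9
```

Call:
step_arm(series=[0,0,0.003,0,0,0,45,0,0,0.005,0,0,0,45,0,0,0.005,0,0,0,45])

```text
time: 28.55
ee_pos: [471.3, 57.9, 54.4]
orientation: [2.174, -2.266, 0.012]
ft_force: [-19.9, -10.7, 37.3]
opening: 48.7
grasp_force: 88.0
```

Call:
step_arm(series=[0,0,-0.006,0,0,0,45,0,0,-0.006,0,0,0,45,0,0,-0.006,0,0,0,70,0,0,-0.006,0,0,0,85,0,0,-0.006,0,0,0,85,0,0,-0.006,0,0,0,85,0,0,-0.006,0,0,0,85,0,0,-0.08,0,0,0,85,0,0,-0.15,0,0,0,85,0,0,-0.2,0,0,0,85,0,0,-0.2,0,0,0,85,0,0,-0.2,0,0,0,85,0,0,-0.2,0,0,0,85])

```text
time: 29.63
ee_pos: [469.6, 61.1, 166.0]
orientation: [2.174, -2.268, -0.001]
ft_force: [-0.5, -0.0, -0.5]
opening: 84.9
grasp_force: 0.0
```

Run:
```python
from h import *
plan((621.5,-116,150,-.07),(621.5,-116,75,-.07))
t=img("top");s=img("scene")
def crop(im,x0,y0,x1,y1,f): return cv2.resize(cv2.cvtColor(im,cv2.COLOR_RGB2BGR)[y0:y1,x0:x1],None,fx=f,fy=f,interpolation=cv2.INTER_CUBIC)
cv2.imwrite("pics/c8.png",np.vstack([crop(s,235,160,415,260,4),crop(t,240,165,420,210,4)]))
```

```text
at [469.6  61.1 166. ] t 29.6333 open 84.87140063203563
[ 0.2843,-0.2655, 0.0264, 0.0009, 0.0004, 0.0355]
[ 0.2843,-0.2655, 0.1514, 0.0009, 0.0004, 0.0355]
```

View pics/c8.png

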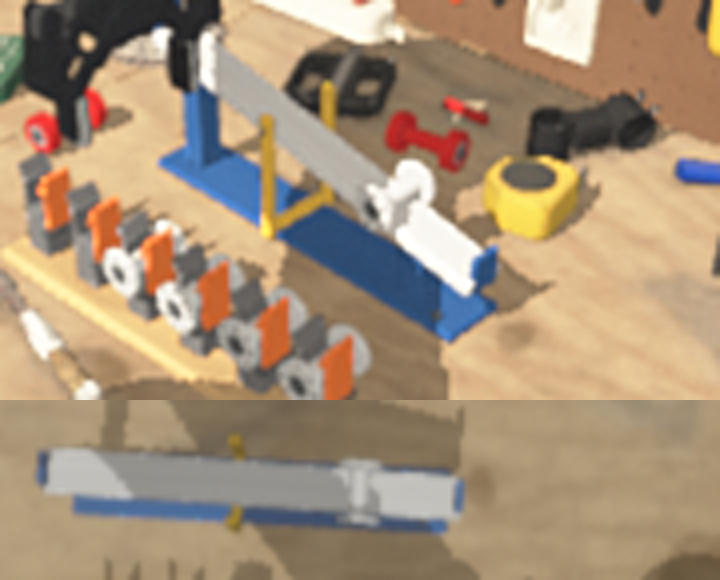

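Four clips are seated and the last hub rests on the rail at scene crop (393, 195) / top crop (361, 491). I'll measure it where it lies.

Run:
```python
from h import *
print(tri((235+393.5/4-.4,160+194.5/4-.4),(240+361.5/4-.4,165+91.5/4-.4)))
plan((626,-46,165,-.07),(626,-46,91,-.07))
```

```text
(array([623.3, -43.3,  80.9]), np.float64(0.1475947930282783))
at [469.2  60.8 165.1] t 29.7333 open 84.98554695587514
[ 0.1668,-0.2686,-0.0003, 0.0028,-0.0012, 0.0354]
[ 0.1667,-0.2689, 0.123 , 0.0028,-0.0012, 0.0354]
```

Call:
step_arm(series=[0.164,-0.267,0,0,0,0.035,85,0.164,-0.267,0,0,0,0.035,85,0.164,-0.267,0,0,0,0.035,85,0.164,-0.267,0,0,0,0.035,85,0.164,-0.267,0,0,0,0.035,85,0.164,-0.267,0.06,0,0,0.035,85,0.164,-0.267,0.1,0,0,0.035,85,0.164,-0.267,0.123,0,0,0.035,85,0.164,-0.267,0.123,0,0,0.035,85,0.164,-0.267,0.123,0,0,0.035,85,0.164,-0.267,0.123,0,0,0.035,85])

```text
time: 30.65
ee_pos: [626.5, -44.2, 94.8]
orientation: [-2.142, 2.296, -0.003]
ft_force: [0.9, 0.2, -0.2]
opening: 85.2
grasp_force: 0.0
```

Run:
```python
from h import *
plan((625,-44.5,72,-.07))
t=img("top");p=t[175:200,322:340];h=cv2.cvtColor(p,cv2.COLOR_RGB2GRAY)
s=img("scene")
print(proj("scene",(625,-44.5,79)))
g=cv2.cvtColor(s,cv2.COLOR_RGB2GRAY)
cv2.imwrite("pics/c9.png",cv2.resize(cv2.cvtColor(s,cv2.COLOR_RGB2BGR)[170:240,295:375],None,fx=6,fy=6,interpolation=cv2.INTER_CUBIC))
```

```text
at [626.5 -44.2  94.8] t 30.65 open 85.18437364160638
[ 0.0007, 0.0025, 0.038 ,-0.0034,-0.0005, 0.0011]
[333.6 208.7]
```

View pics/c9.png

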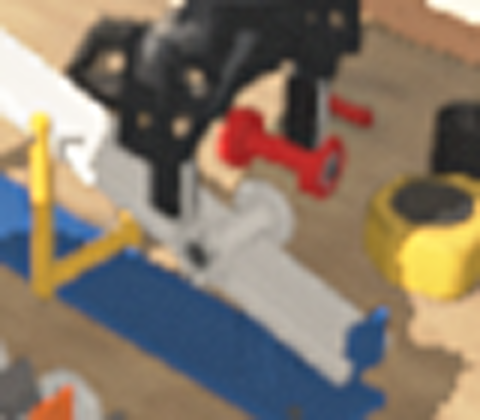

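That was my last picture but one, and the fingers straddle the hub correctly. Next I descend and grip.

Call:
step_arm(series=[0,0.002,0.018,0,0,0,85,0,0.002,0.037,0,0,0,85,0,0.002,0.037,0,0,0,85,0,0.002,0.037,0,0,0,85,0,0.002,0.037,0,0,0,45,0,0.002,0.037,0,0,0,45,0,0.002,0.037,0,0,0,45,0,0.002,0.037,0,0,0,45,0,0.002,0.037,0,0,0,45,0,0.002,0.037,0,0,0,45,0,0.002,0.037,0,0,0,45,0,0.002,0.037,0,0,0,45,0,0.002,0.037,0,0,0,45])

```text
time: 31.83
ee_pos: [625.1, -44.2, 71.5]
orientation: [-2.142, 2.297, -0.002]
ft_force: [0.1, 0.9, 5.6]
opening: 48.4
grasp_force: 83.7
```

Run:
```python
from h import *
plan((625,-44.5,170,-.07),(473,114.5,170,-.042),(473,114.5,90,-.042))
```

```text
at [625.1 -44.2  71.5] t 31.8333 open 48.405334745534056
[ 0.0005,-0.0002,-0.1642,-0.0022,-0.    , 0.0004]
[-0.2463, 0.271 ,-0.1647,-0.0022,-0.0001,-0.0353]
[-0.2463, 0.2712,-0.0314,-0.0022,-0.0001,-0.0353]
```

Call:
step_arm(series=[0,0,-0.06,0,0,0,45,0,0,-0.12,0,0,0,45,0,0,-0.165,0,0,0,45,-0.246,0.271,-0.165,0,0,-0.035,45,-0.246,0.271,-0.165,0,0,-0.035,45,-0.246,0.271,-0.165,0,0,-0.035,45,-0.246,0.271,-0.165,0,0,-0.035,45,-0.246,0.271,-0.165,0,0,-0.035,45,-0.246,0.271,-0.165,0,0,-0.035,45,-0.246,0.271,-0.165,0,0,-0.035,45,-0.246,0.271,-0.165,0,0,-0.035,45,-0.246,0.271,-0.1,0,0,-0.035,45,-0.246,0.271,-0.032,0,0,-0.035,45,-0.246,0.271,-0.032,0,0,-0.035,45,-0.246,0.271,-0.032,0,0,-0.035,45,-0.246,0.271,-0.032,0,0,-0.035,45])

```text
time: 33.17
ee_pos: [473.9, 113.8, 91.9]
orientation: [-2.172, 2.268, -0.003]
ft_force: [1.0, 0.4, 0.0]
opening: 48.1
grasp_force: 90.6
```

Run:
```python
from h import *
plan((473,114.5,50,-.042))
```

```text
at [473.9 113.8  91.9] t 33.1667 open 48.07078560933844
[-0.0012, 0.0016, 0.0698,-0.0023,-0.0009,-0.0016]
```

Call:
step_arm(series=[-0.001,0.001,0.02,0,0,0,45,-0.001,0.001,0.03,0,0,0,45,-0.001,0.001,0.038,0,0,0,45,-0.001,0.001,0.045,0,0,0,45,-0.001,0.001,0.052,0,0,0,45,-0.001,0.001,0.058,0,0,0,45,-0.001,0.001,0.064,0,0,0,45,-0.001,0.001,0.068,0,0,0,45,-0.001,0.001,0.07,0,0,0,45,-0.001,0.001,0.07,0,0,0,45])

```text
time: 34.0
ee_pos: [472.7, 114.4, 52.9]
orientation: [-2.175, 2.267, -0.005]
ft_force: [-17.3, -6.3, 30.3]
opening: 48.3
grasp_force: 94.6
```

Call:
step_arm(series=[0,0,0.003,0,0,0,45,0,0,0.005,0,0,0,45,0,0,0.005,0,0,0,45])

```text
time: 34.25
ee_pos: [472.8, 114.3, 52.8]
orientation: [-2.175, 2.266, -0.006]
ft_force: [-28.4, -6.8, 46.5]
opening: 48.7
grasp_force: 96.7
```

Hard stop at 52.8 as predicted. I'll release, rise clear and verify.

Call:
step_arm(series=[0,0,-0.008,0,0,0,45,0,0,-0.008,0,0,0,45,0,0,-0.008,0,0,0,70,0,0,-0.008,0,0,0,85,0,0,-0.008,0,0,0,85,0,0,-0.008,0,0,0,85,0,0,-0.008,0,0,0,85,0,0,-0.08,0,0,0,85,0,0,-0.15,0,0,0,85,0,0,-0.22,0,0,0,85,0,0,-0.29,0,0,0,85,0,0,-0.36,0,0,0,85,0,0,-0.36,0,0,0,85,0,0,-0.36,0,0,0,85])

```text
time: 35.42
ee_pos: [473.0, 115.6, 263.9]
orientation: [-2.17, 2.264, -0.002]
ft_force: [-0.1, 0.7, -1.2]
opening: 85.0
grasp_force: 0.0
```

Run:
```python
from h import *
s=img("scene");print(bot.sense()['ee_pos'])
for c in sorted(blobs(s,(3,140,60),(15,255,255),(235,195,330,270)),key=lambda c:c[0][0]): print(*c)
cv2.imwrite("pics/c10.png",cv2.resize(cv2.cvtColor(s,cv2.COLOR_RGB2BGR)[170:330,230:430],None,fx=3.6,fy=3.6,interpolation=cv2.INTER_CUBIC))
```

```text
[472.3 115.5 261.2]
[248.1 208.2] 79 [244 202   9  15]
[260.7 216.3] 79 [257 210   8  16]
[274.1 224.6] 87 [270 218   9  16]
[288.2 234. ] 98 [285 226   8  17]
[303.3 242.8] 95 [299 235   9  17]
[319. 253.] 102 [315 244   8  18]
```

View pics/c10.png

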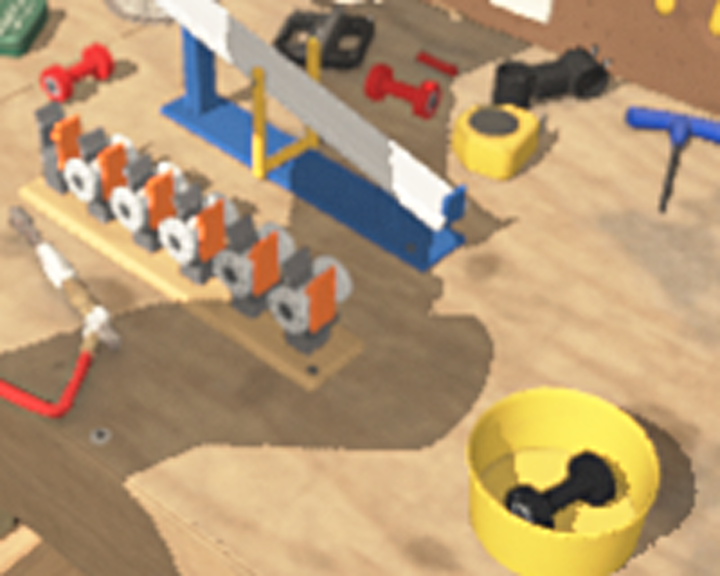

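The five silver hubs sit in clips 0–4 (crop (85, 180) to (295, 310)) at equal heights, and the jaws are back at their starting positions. The black hub is in the tub at (560, 490) and the chute is empty.

```bash
python3 -c "
from plant import bot
print(bot.hand_in())"
```

```text
the job is handed in; nothing more can be done
None
```

The job is done and handed in: the black hub went into the yellow tub first, and all five silver hubs (three from the chute, two strays) are pressed home in clips 0–4 with their jaws shut; I never touched the tape measure or the green tin.

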